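Tighten the drill chuck and hold the mould box lid at balance

ROBOT

A 7-joint arm with a two-finger parallel gripper is mounted at the origin on the work surface. World frame = base frame: x ahead of the robot, y to its left, z up, the work surface at z = 0. Lengths are in m, angles in rad, forces in N, time in s.
With the tool pointing down it reaches from about 0.4 to 0.85 m from the base axis. Payload 4.4 kg.
Tool frame: the origin (TCP) lies midway between the tips of the shut fingers; the grasp point (between the pads) lies 19 mm behind it; z points along the fingers, y is the direction in which the jaws open and shut (so a half turn about z gives the same grasp; the last joint's range is limited). The gripper opens to 94 mm and grips with 3 to 60 N. Pads are 16 mm wide; open, the fingers measure 119 mm over their backs; the gripper's body (75 mm by 177 mm) begins 78 mm behind the grasp point.
Start: joints at [1.207, 0.628, 0.038, 1.517, -0.027, 0.996, -0.02], TCP at [0.191, -0.621, 0.205] pointing down, gripper open.
Joint ranges: [-3.06, 3.06], [-0.37, 2.12], [-1.25, 1.32], [0.18, 2.47], [-1.1, 4.24], [0.23, 1.98], [-2.94, 2.94]. Speed limits (rad/s): [2.57, 2.57, 3.14, 3.14, 3.14, 3.14, 3.14].

INTERFACE

Orientations are given as a unit quaternion [x, y, z, w].
In Python, from workcell import ctrl gives the robot as it stands.
- The arm moves only by the tool arm_command, never from a script. Its argument "commands" is a list of rows, each a list of 7 numbers: the finger opening in mm, from 0 to 94, then the shift along the tool's x, y, z in mm, then the turn, a rotation vector about the tool's x, y, z in degrees. A call has 1 to 12 rows; each row is the pose to reach, as a shift and turn from the pose commanded when the call began, along the tool's axes at that moment; what a row does not reach only later rows make up. A row lasts 1/8 s, in which the tool goes at most 62.5 mm and 10.7 degrees, less where a joint would pass 70% of its speed; a pose out of reach is approached as far as the arm can. A call with a gripper value outside its range is refused whole. The fingers move at their own pace and stop on an object; "grip_force" is the grip in N (left out, the last holds). Time passes only in rows, so rows that repeat a pose let the fingers close. It gives the time, the measured TCP pose, the force and the opening at its end, in the units of the state.
- ctrl.read_state(): the state, without advancing time (a new reading comes with each control period).
- ctrl.camera(name): name is "side" or "top"; returns a dict with "image" (384x512x3 uint8, red, green, blue), "intrinsics" (3x3 intrinsics, pixels), "rvec" (rotation vector, rad) and "tvec" (3), from world to camera coordinates, as OpenCV has them. Camera axes: x right, y down, z forward; pixel columns grow to the right and rows downward; lengths in m; the calibration is good to about 2 mm. A picture is of the moment at which its call begins. There is no depth.
- ctrl.hand_in(): hands the job in, once; it reports no verdict.
The state is a dict: "clock": time; "qpos": joint angles; "qd": joint speeds; "effort": joint torques, N m; "tcp_pos": TCP position; "eef_rot": TCP orientation; "force": force on the tool from outside, world axes, zero at the start; "torque": the same for the moment, N m; "gripper_width": opening from 0.0 (shut) to 1.0 (fully open).
Only numpy, scipy, OpenCV 4.12 (cv2) and the standard library are available. Lean on these libraries where they do the work, as an engineer would, in place of code of your own. Each camera call takes 0.05 s, during which the arm holds its last target.

TASK

I am about to drill the lid of the mould box for its stay. Turn the sleeve of the upright drill's chuck clockwise until the three jaws are tight on the bit; then swing the lid up by its bow handle to its balance point, straight up over the hinge, without dropping it or letting it fall over backwards, and finish while still holding it there. Leave the other things on the bench where they are.

Things in the scene. Friction and masses are not known exactly. Their poses are not given: they have to be found in the camera images.
- chuck_sleeve (a joint): turn of the drill chuck's sleeve about its upright axis, rad. 0 = jaws wide open; grows as the sleeve is turned clockwise seen from above, which closes the three jaws together by 2.5 mm each per rad. It starts between 0 and 0.35. The jaws meet the bit at about 1.0, grip it tight from about 1.15, and the sleeve comes to a firm stop at 1.35. It stays where it is left. Friction about 0.12 N m, up to about 0.3 N m as the jaws tighten.
- sleeve_grip (a point): point on the axis of the chuck sleeve, half-way up its ribbed steel barrel, where to grip it. The barrel is 38 mm across and 36 mm tall, upright, on an in-line drill that stands nose up in an 84 mm square wooden stand 60 mm tall. The point is about 128 mm above the bench. The jaws rise 12 mm above the barrel's top and the bit 38 mm (56 mm above this point).
- bit_centre (a point): middle of the drill bit, a loose steel rod 6 mm in diameter and 70 mm long that stands upright in the open jaws; its z axis runs up along the bit
- bit: the same drill bit; origin at the centre of its lower end, z axis up along the bit
- jaw_a: one of the chuck's three steel jaws (8 x 8 mm, 42 mm tall), 120 degrees apart round the bit; origin on the chuck's axis 114 mm above the bench when open
- jaw_b: one of the chuck's three steel jaws (8 x 8 mm, 42 mm tall), 120 degrees apart round the bit; origin on the chuck's axis 114 mm above the bench when open
- jaw_c: one of the chuck's three steel jaws (8 x 8 mm, 42 mm tall), 120 degrees apart round the bit; origin on the chuck's axis 114 mm above the bench when open
- lid (a joint): angle of the mould box's hinged wooden lid, rad. 0 = shut and level, 1.571 = standing straight up over its hinge, which is its balance point; 2.5 = thrown right back. The hinge is almost free: left to itself, the lid falls shut below the balance point and falls back beyond it. The lid weighs 0.2 to 0.4 kg.
- lid_handle (a point): middle of the steel bow handle's cross bar, a round bar 12 mm in diameter that runs parallel to the hinge for 110 mm. It stands out from the lid's free edge, in the plane of the lid, with a clear gap of 39 mm between bar and edge. It is 185 mm from the hinge line and 96 mm above the bench when the lid is shut. A light grip of some 5 to 10 N holds it and lets the bar turn between the fingers as the lid swings.
- lid_hinge (a point): middle of the hinge line, on the far rim of the mould box, 96 mm above the bench (fixed). The point's y axis runs along the hinge. The lid is a panel 140 mm from hinge to free edge, 220 mm wide, 12 mm thick, hinged at mid-thickness, so that lid and handle balance when the bar is right above the hinge line. The box under it is 140 x 220 x 90 mm, open on top, fixed to the bench.
- mould_frame: empty wooden mould frame lying flat, 110 x 60 x 16 mm, behind the drill stand; origin at its underside. Bystander: to be left where it is.
- lid_stay: flat steel L-shaped lid stay, 110 x 30 x 4 mm, lying in front of the drill stand; origin at its underside. Bystander: to be left where it is.
- screw_jar: white screw jar, 54 mm across, 60 mm tall, behind the mould box; origin at its underside. Bystander: to be left where it is.
- screwdriver: screwdriver with a wooden handle lying near the robot; origin at its underside. Bystander: to be left where it is.
- tape_roll: roll of brown tape lying flat, 84 mm across, 24 mm tall; origin at its underside. Bystander: to be left where it is.
- knife: knife with a dark handle, about 180 mm long, 14 mm tall; origin at its underside. Bystander: to be left where it is.
- ink_blank: black ink stick blank, 90 x 26 x 14 mm; origin at its underside. Bystander: to be left where it is.
There are look-alikes about, which are no part of the job. Leave any red or yellow look-alike of the part that bears chuck_sleeve alone.

How it is judged:
On the way, in this order (a step that is already met when the one before it is completed fails the run):
1. all three jaws are tight on the bit (contact force between each of jaw_a, jaw_b, jaw_c and bit above 5 N), for 0.2 s.
2. the lid stands at its balance point in the fingers' hold (value of joint lid between 1.491 and 1.651 rad and velocity of joint lid between -0.15 and 0.15 rad/s and contact force between the fingers and lid above 0.5 N), for 0.5 s.
At the end, for the whole second after the job is handed in: The lid stands still within 0.08 rad (4.5 degrees) of straight up over its hinge (joint 1.571), the gripper's fingers still in contact with it (over 0.5 N), while each of the three jaws still presses on the bit with more than 5 N and the bit stands upright within 0.08 rad (all of step 1 and all of step 2 and angle between bit_centre's own z axis and vertical below 0.08 rad); the arm keeps its last pose, push and grip.
It fails at once if the lid falls over backwards (more than 0.35 rad past its balance point) (value of joint lid above 1.92 rad).
It fails at once if the lid is dropped (falls faster than 2 rad/s) (velocity of joint lid below -2 rad/s).
It fails at once if another thing on the bench is moved by more than 40 mm (distance of any of mould_frame, lid_stay, screw_jar, screwdriver, tape_roll, knife, ink_blank from where it was at the start of the episode above 0.04 m).
It also fails if it takes over 59 s, if anything falls off the work surface, if the arm or the gripper's body presses on something with over 40 N, if the wrist force passes 120 N, or if a joint passes its speed limit or range.

## Working session

There is one attempt and no reset: what is moved stays moved. The work goes in short steps, Python scripts to look and compute and a tool call to move; the robot and the scene stay as the last step left them, time stands still between calls to the robot, and variables do not carry over. Pictures are saved under pics/ and viewed, and the job is handed in when it is done.

Besides the shell and the picture viewer there is one more tool, called after "Request:" as name([rows], argument=value, ...), one row to a line, values as JSON. arm_command: Moves the arm, as the interface text tells. Its arguments: {"type":"object","properties":{"commands":{"type":"array","items":{"type":"array","items":{"type":"number"}}},"grip_force":{"type":"number"}},"required":["commands"]}

```bash
mkdir -p pics; python3 - <<'E'
from workcell import ctrl
import cv2,pickle
s=ctrl.read_state();print(s)
for n in("side","top"):
    c=ctrl.camera(n);cv2.imwrite(f"pics/{n}0.png",c["image"][:,:,::-1]);pickle.dump(c,open(f"{n}0.pkl","wb"))
    print(n,c["intrinsics"],c["rvec"],c["tvec"])
E
```

```text
{'clock': 0.0, 'qpos': array([ 1.20722149,  0.62933372,  0.03844357,  1.51834641, -0.02697993,
        0.99627753, -0.02000019]), 'qd': array([-0.00085045,  0.00192591, -0.00178653,  0.00049298, -0.00137111,
        0.00133846,  0.0015582 ]), 'effort': array([-5.84784866e-04, -5.49713230e+01,  1.14390112e+00, -1.86624759e+01,
       -5.20653301e-02,  2.37200892e-02,  2.06110549e-04]), 'tcp_pos': array([ 0.19053537, -0.6207646 ,  0.2045691 ]), 'eef_rot': array([ 9.88935572e-01,  1.48342787e-01, -1.57204843e-04, -9.09993357e-04]), 'force': array([-0.08168007,  0.20244587, -0.58090003]), 'torque': array([0.03119472, 0.00464875, 0.00580644]), 'gripper_width': 0.9980475539537601}
side [[443.0766674    0.         260.0881332 ]
 [  0.         443.0766674  196.57941805]
 [  0.           0.           1.        ]] [ 0.68689156 -2.7061241   0.98641856] [0.46281705 0.25996013 1.54211819]
top [[450.69505637   0.         253.98786372]
 [  0.         450.69505637 194.18817796]
 [  0.           0.           1.        ]] [ 2.17683928 -2.211028    0.06495372] [-0.00696658  0.53065358  1.34036869]
```

View pics/side0.png

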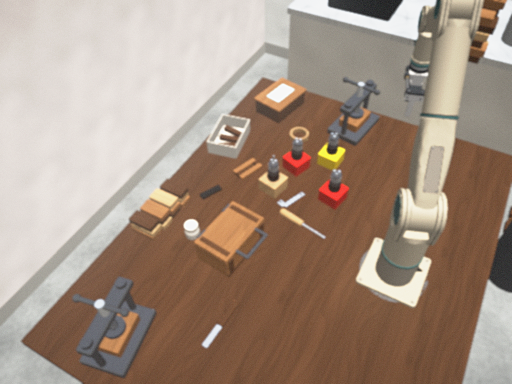

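View pics/top0.png

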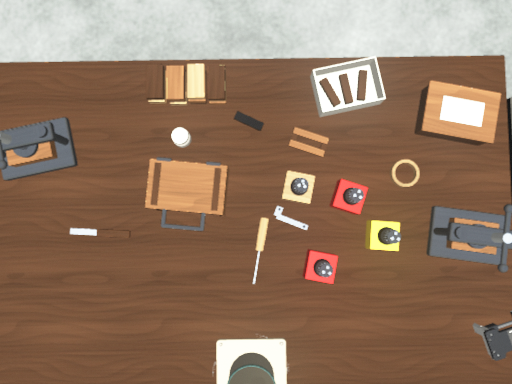

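The plain wooden stand, at about (299,187) in top and (273,178) in side, is the target. The red and yellow ones are look-alikes. I'll enlarge both views.

```bash
python3 - <<'E'
import cv2,pickle
t=pickle.load(open("top0.pkl","rb"))["image"][:,:,::-1];s=pickle.load(open("side0.pkl","rb"))["image"][:,:,::-1]
def z(im,x,y,w,h,k,n): cv2.imwrite(n,cv2.resize(im[y:y+h,x:x+w],None,fx=k,fy=k,interpolation=cv2.INTER_CUBIC))
z(t,265,160,80,60,10,"pics/tc.png");z(t,135,145,100,100*3//4+15,8*3//4+1,"pics/tl.png")
z(s,240,145,80,60,10,"pics/sc.png");z(s,180,195,100,75,8,"pics/sl.png")
E
```

```text
(no output)
```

View pics/tc.png

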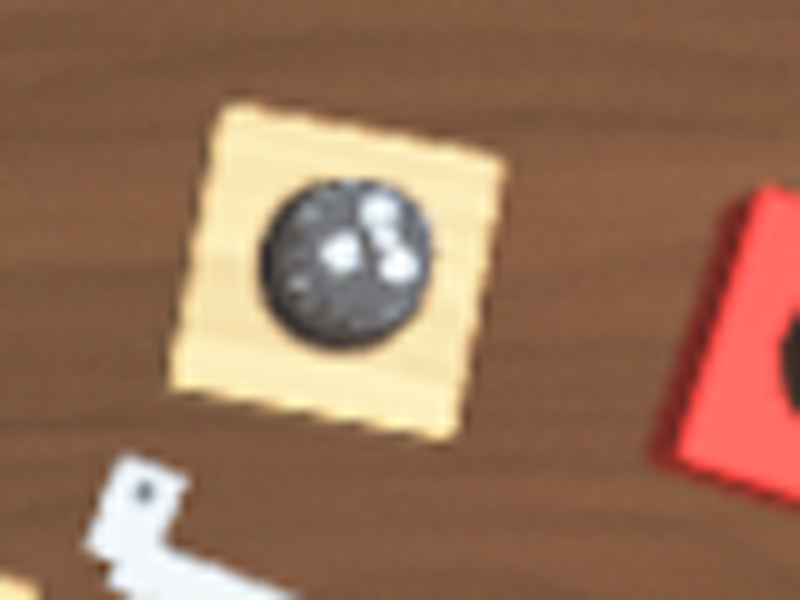

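View pics/tl.png

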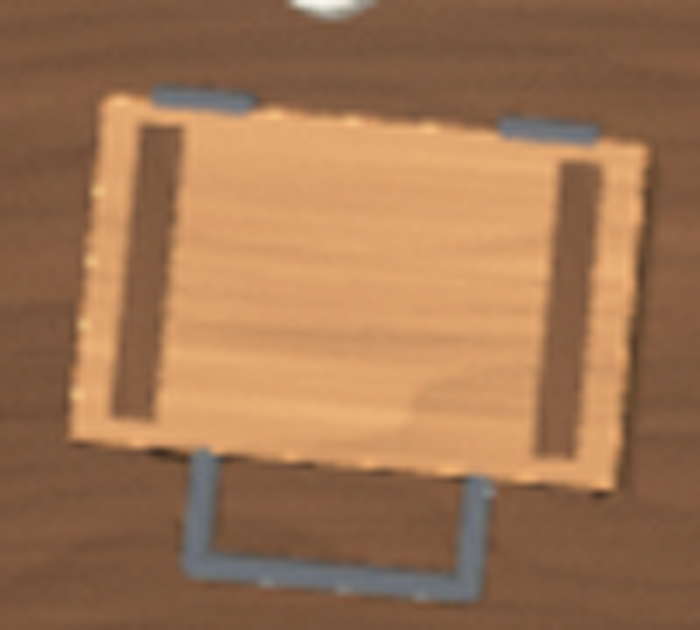

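View pics/sc.png

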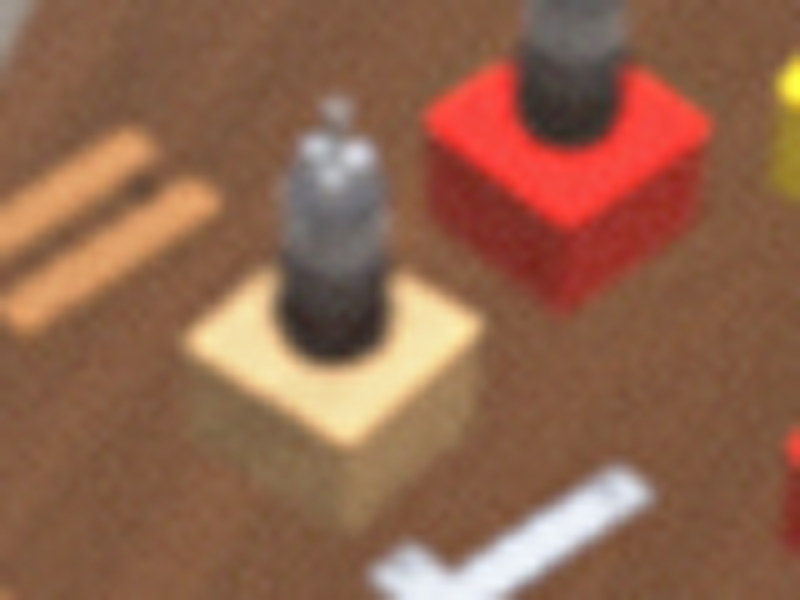

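View pics/sl.png

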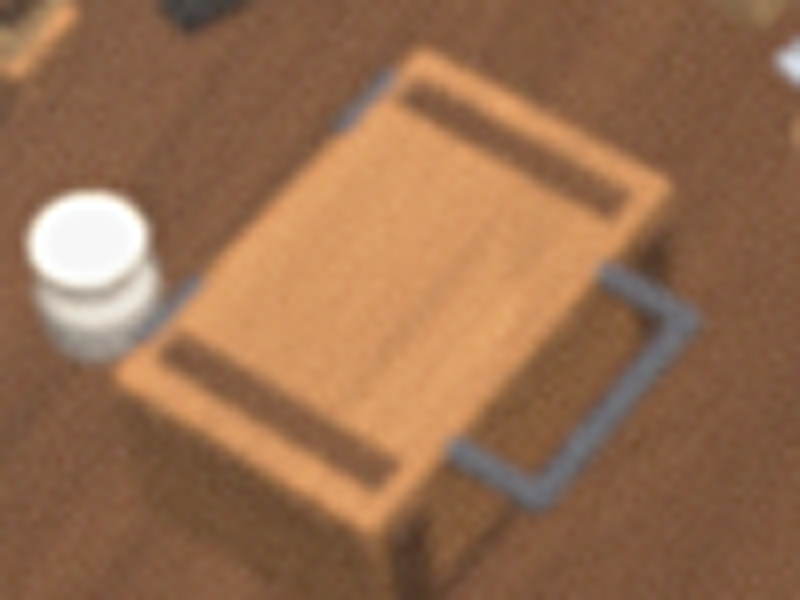

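```bash
cat > h.py <<'E'
import cv2,pickle,numpy as np
def ray(cam,px,z):
    K=cam["intrinsics"];R,_=cv2.Rodrigues(cam["rvec"]);t=np.ravel(cam["tvec"])
    d=R.T@np.linalg.solve(K,[px[0],px[1],1]);C=-R.T@t
    return C+d*(z-C[2])/d[2]
def proj(cam,P):
    return cv2.projectPoints(np.array(P,float).reshape(-1,3),cam["rvec"],cam["tvec"],cam["intrinsics"],None)[0].reshape(-1,2)
T=pickle.load(open("top0.pkl","rb"));S=pickle.load(open("side0.pkl","rb"))
E
python3 - <<'E'
from h import *
np.set_printoptions(precision=4,suppress=True)
def u(cam,pts,o,k,z): return np.array([ray(cam,(o[0]+(a+.5)/k-.5,o[1]+(b+.5)/k-.5),z) for a,b in pts])
q=u(T,[(232,103),(507,155),(452,440),(172,388)],(265,160),10,.06);print("stand top",q,q.mean(0),[np.linalg.norm(q[i]-q[i-1]) for i in range(4)])
q=u(S,[(185,338),(350,447),(485,322)],(240,145),10,.06);print("stand side",q,(q[0]+q[2])/2,np.linalg.norm(q[0]-q[1]))
print("barrel rim top", u(T,[(346,263)],(265,160),10,.146),"bit tip top",u(T,[(380,212),(345,250),(400,263)],(265,160),10,.184),"bit side",u(S,[(338,100)],(240,145),10,.184))
for n,c,o,k,p,b in(("T",T,(135,145),7,[(105,97),(650,147),(612,492),(72,438)],[(195,565),(475,588)]),("S",S,(180,195),8,[(118,378),(420,50),(672,185),(375,530)],[(540,495),(690,320)])):
    q=u(c,p,o,k,.102);b=u(c,b,o,k,.096)
    print(n,"lid",q,[np.linalg.norm(q[i]-q[i-1]) for i in range(4)],"hingemid",(q[0]+q[1])/2,"bar",b,b.mean(0),np.linalg.norm(b[0]-b[1]))
    d=q[1]-q[0];print("hinge dir",np.degrees(np.arctan2(d[1],d[0])),"dist",np.linalg.norm(b.mean(0)-(q[0]+q[1])/2))
E
```

```text
stand top [[ 0.5975 -0.1147  0.06  ]
 [ 0.581  -0.1945  0.06  ]
 [ 0.4982 -0.1766  0.06  ]
 [ 0.5146 -0.0956  0.06  ]] [ 0.5478 -0.1454  0.06  ] [np.float64(0.08510080651426141), np.float64(0.08154982024215296), np.float64(0.0847670355525887), np.float64(0.08268449627636976)]
stand side [[ 0.599  -0.1147  0.06  ]
 [ 0.5151 -0.0947  0.06  ]
 [ 0.4984 -0.1782  0.06  ]] [ 0.5487 -0.1465  0.06  ] 0.0862201186790853
barrel rim top [[ 0.5439 -0.138   0.146 ]] bit tip top [[ 0.5544 -0.1433  0.184 ]
 [ 0.5445 -0.1339  0.184 ]
 [ 0.5409 -0.1483  0.184 ]] bit side [[ 0.5503 -0.1487  0.184 ]]
T lid [[0.6313 0.2784 0.102 ]
 [0.6077 0.0588 0.102 ]
 [0.4689 0.0757 0.102 ]
 [0.4939 0.292  0.102 ]] [np.float64(0.1381035793211348), np.float64(0.22093755679471572), np.float64(0.1398191782506878), np.float64(0.21774675001029276)] hingemid [0.6195 0.1686 0.102 ] bar [[0.4422 0.2441 0.096 ]
 [0.4312 0.1316 0.096 ]] [0.4367 0.1879 0.096 ] 0.1130141125522469
hinge dir -96.1494487137261 dist 0.18386623117662731
S lid [[0.6296 0.2777 0.102 ]
 [0.6099 0.0615 0.102 ]
 [0.4712 0.0753 0.102 ]
 [0.4938 0.2902 0.102 ]] [np.float64(0.13640291645355856), np.float64(0.21713149112828495), np.float64(0.13939150538154313), np.float64(0.2160472412017591)] hingemid [0.6197 0.1696 0.102 ] bar [[0.4445 0.2401 0.096 ]
 [0.4316 0.1322 0.096 ]] [0.438  0.1862 0.096 ] 0.1086591314590689
hinge dir -95.21392718266246 dist 0.18254493187695295
```

```bash
cat >> h.py <<'E'
from scipy.spatial.transform import Rotation as Ro
def plan(p,yaw):  # tool-down, tool x at yaw deg
    from workcell import ctrl
    s=ctrl.read_state();R=Ro.from_quat(s["eef_rot"])
    y=np.radians(yaw);Rt=Ro.from_matrix(np.array([[np.cos(y),np.sin(y),0],[np.sin(y),-np.cos(y),0],[0,0,-1]]))
    print("shift mm",(R.inv().apply(np.array(p)-s["tcp_pos"])*1000).round(1),"turn",np.degrees((R.inv()*Rt).as_rotvec()).round(2),"clk",s["clock"],"q",s["qpos"].round(2),"F",s["force"].round(1),"M",s["torque"].round(2),"w",round(s["gripper_width"]*94,1),"tcp",s["tcp_pos"].round(4))
E
python3 -c "
from h import *
plan([.549,-.146,.25],85)"
```

```text
shift mm [ 482.  -348.8  -44.8] turn [-8.000e-02 -6.000e-02 -6.793e+01] clk 0.1 q [ 1.21  0.63  0.04  1.52 -0.03  1.   -0.02] F [ 0.4 -0.4  0.3] M [ 0.01  0.02 -0.  ] w 94.0 tcp [ 0.1906 -0.6208  0.2047]
```

Request:
arm_command([
  [70,0,0,-60,0,0,0],
  [70,0,0,-120,0,0,0],
  [70,40,-30,-140,0,0,-8],
  [70,85,-60,-140,0,0,-16],
  [70,130,-95,-140,0,0,-24],
  [70,175,-127,-140,0,0,-32],
  [70,220,-160,-140,0,0,-40],
  [70,265,-192,-140,0,0,-48],
  [70,310,-225,-140,0,0,-56],
  [70,360,-260,-140,0,0,-64],
  [70,410,-297,-140,0,0,-68],
  [70,450,-325,-140,0,0,-68],
], grip_force=30)

```text
clock: 1.6
tcp_pos: [0.5265, -0.1762, 0.3452]
eef_rot: [0.736, 0.677, 0.0, -0.0]
force: [1.4, -0.6, -0.7]
gripper_width: 0.746
```

```bash
python3 -c "
from h import *
plan([.549,-.146,.25],85)"
```

```text
shift mm [31.9 19.9 95.3] turn [-0.02 -0.04  0.19] clk 1.6 q [ 0.53  0.38 -0.37  1.57  0.14  1.22  0.04] F [ 1.4 -0.6 -0.7] M [-0.1  -0.1  -0.01] w 70.1 tcp [ 0.5265 -0.1762  0.3452]
```

Request:
arm_command([
  [70,16,10,20,0,0,0],
  [70,32,20,50,0,0,0],
  [70,32,20,80,0,0,0],
  [70,32,20,95,0,0,0],
  [70,32,20,95,0,0,0],
])

```text
clock: 2.22
tcp_pos: [0.5475, -0.1488, 0.2497]
eef_rot: [0.737, 0.676, -0.001, -0.001]
force: [1.2, -0.0, 0.8]
gripper_width: 0.746
```

```bash
cat > look.py <<'E'
import sys,cv2
from workcell import ctrl
n,cam,x,y,w,h,k=sys.argv[1],sys.argv[2],*map(int,sys.argv[3:8])
im=ctrl.camera(cam)["image"][:,:,::-1]
cv2.imwrite(f"pics/{n}.png",cv2.resize(im[y:y+h,x:x+w],None,fx=k,fy=k,interpolation=cv2.INTER_CUBIC))
E
python3 look.py a1 side 215 95 120 100 6;python3 look.py a2 top 255 150 100 75 8
python3 -c "
from h import *
plan([.549,-.146,.109],85)"
```

```text
shift mm [  3.   -0.3 142.4] turn [0.08 0.01 0.02] clk 2.325 q [ 0.46  0.48 -0.36  1.69  0.2   1.01 -0.06] F [ 0.7 -0.1  0.9] M [ 0.02 -0.08 -0.01] w 70.1 tcp [ 0.5488 -0.1489  0.2514]
```

View pics/a1.png

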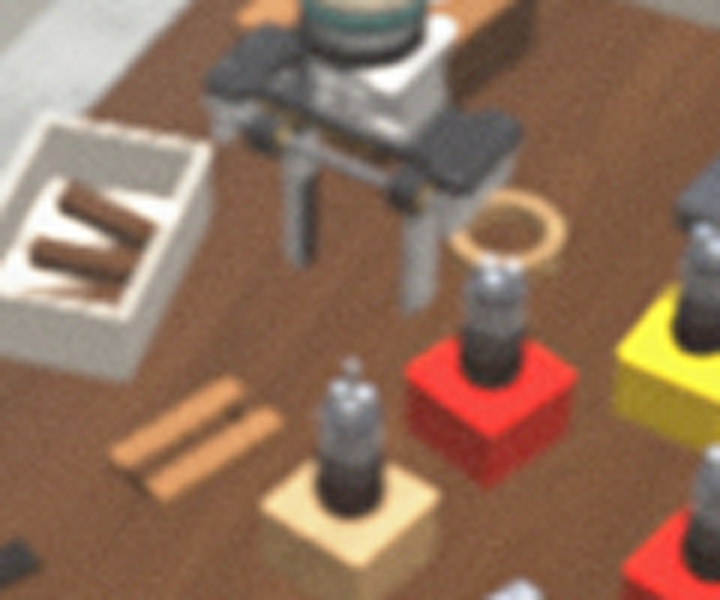

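View pics/a2.png

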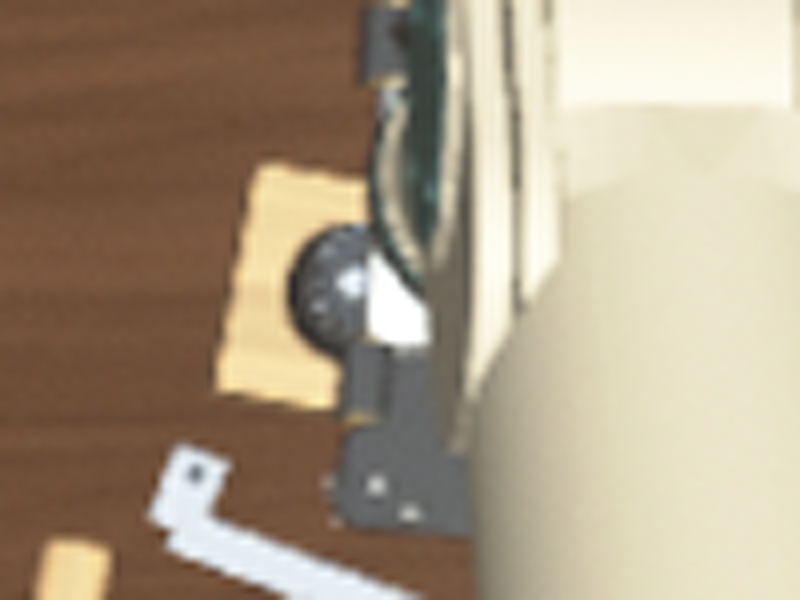

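The fingers are open above the wooden stand's chuck, with tips at about (274,142) in side, and they line up with the bit. I'm descending.

Request:
arm_command([
  [70,2,0,30,0,0,0],
  [70,2,0,60,0,0,0],
  [70,2,0,90,0,0,0],
  [70,2,0,120,0,0,0],
  [70,2,0,138,0,0,0],
  [70,2,0,142,0,0,0],
  [70,2,0,142,0,0,0],
  [70,2,0,142,0,0,0],
])

```text
clock: 3.32
tcp_pos: [0.5494, -0.1468, 0.1097]
eef_rot: [0.737, 0.676, 0.001, 0.001]
force: [0.2, 0.6, 0.5]
gripper_width: 0.746
```

```bash
python3 look.py b1 side 225 110 100 75 8
python3 -c "
from h import *
plan([.549,-.146,.109],85)"
```

```text
shift mm [ 0.7 -0.3  0.6] turn [0.12 0.02 0.05] clk 3.375 q [ 0.41  0.65 -0.3   1.84  0.29  0.7  -0.15] F [-0.2  0.3  0.5] M [-0.01 -0.06 -0.02] w 70.2 tcp [ 0.5493 -0.1467  0.1096]
```

View pics/b1.png

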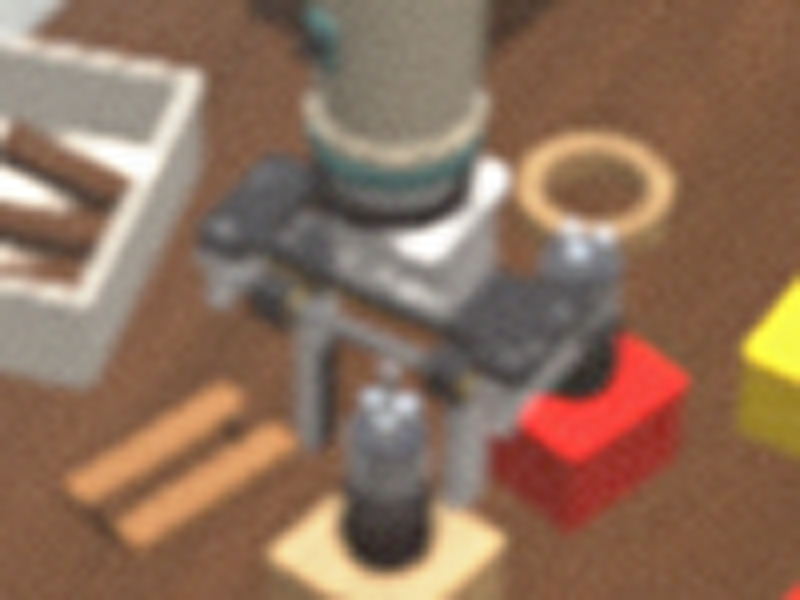

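The fingers straddle the barrel: tips at (315,445) and (460,500) in the crop, barrel at (388,460). Closing now.

Request:
arm_command([
  [45,0.5,0,0,0,0,0],
  [30,0.5,0,0,0,0,0],
  [20,0.5,0,0,0,0,0],
  [20,0.5,0,0,0,0,0],
  [20,0.5,0,0,0,0,0],
  [20,0.5,0,0,0,0,0],
], grip_force=35)

```text
clock: 4.12
tcp_pos: [0.5498, -0.1461, 0.1087]
eef_rot: [0.737, 0.676, 0.001, 0.001]
force: [4.7, -0.9, -2.7]
gripper_width: 0.397
```

```bash
python3 -c "
from h import *
plan([.549,-.146,.109],85)"
```

```text
shift mm [ 0.1 -0.8 -0.3] turn [ 0.15 -0.01  0.06] clk 4.125 q [ 0.41  0.65 -0.3   1.84  0.29  0.69 -0.15] F [ 4.7 -0.9 -2.7] M [-0.18 -1.14 -0.02] w 37.3 tcp [ 0.5498 -0.1461  0.1087]
```

Request:
arm_command([
  [20,0.5,0,0,0,0,4],
  [20,0.5,0,0,0,0,8],
  [20,0.5,0,0,0,0,12],
  [20,0.5,0,0,0,0,16],
  [20,0.5,0,0,0,0,20],
  [20,0.5,0,0,0,0,24],
  [20,0.5,0,0,0,0,28],
  [20,0.5,0,0,0,0,32],
  [20,0.5,0,0,0,0,36],
  [20,0.5,0,0,0,0,40],
  [20,0.5,0,0,0,0,44],
  [20,0.5,0,0,0,0,44],
])

```text
clock: 5.62
tcp_pos: [0.5496, -0.146, 0.1087]
eef_rot: [0.937, 0.351, 0.001, 0.001]
force: [5.1, -1.4, -3.3]
gripper_width: 0.402
```

```bash
python3 -c "
from h import *
plan([.549,-.146,.109],85)"
```

```text
shift mm [-0.4 -0.4 -0.3] turn [ 1.300e-01 -1.000e-02 -4.396e+01] clk 5.625 q [ 0.27  0.64 -0.08  1.84  0.08  0.66 -0.72] F [ 5.1 -1.4 -3.3] M [-0.41 -1.01 -0.09] w 37.8 tcp [ 0.5496 -0.146   0.1087]
```

Request:
arm_command([
  [20,0,0,0,0,0,4],
  [20,0,0,0,0,0,8],
  [20,0,0,0,0,0,12],
])

```text
clock: 6.0
tcp_pos: [0.5495, -0.1459, 0.1086]
eef_rot: [0.968, 0.25, 0.001, 0.001]
force: [4.7, -1.8, -3.0]
gripper_width: 0.4
```

```bash
python3 -c "
from h import *
plan([.549,-.146,.109],85)"
```

```text
shift mm [-0.5 -0.2 -0.4] turn [ 1.200e-01 -3.000e-02 -5.599e+01] clk 6.0 q [ 0.23  0.64 -0.03  1.84  0.02  0.66 -0.88] F [ 4.7 -1.8 -3. ] M [-0.38 -1.05  0.26] w 37.6 tcp [ 0.5495 -0.1459  0.1086]
```

Request:
arm_command([
  [20,0,0,0,0,0,3],
  [20,0,0,0,0,0,6],
])

```text
clock: 6.25
tcp_pos: [0.5495, -0.1459, 0.1087]
eef_rot: [0.98, 0.2, 0.001, 0.001]
force: [4.0, -2.2, -2.8]
gripper_width: 0.402
```

```bash
python3 -c "
from h import *
plan([.549,-.146,.109],85)"
```

```text
shift mm [-0.5 -0.1 -0.3] turn [ 1.200e-01 -3.000e-02 -6.193e+01] clk 6.25 q [ 0.21  0.64  0.    1.84 -0.    0.66 -0.95] F [ 4.  -2.2 -2.8] M [-0.36 -1.03  0.36] w 37.8 tcp [ 0.5495 -0.1459  0.1087]
```

Request:
arm_command([
  [20,0,0,0,0,0,3],
  [20,0,0,0,0,0,5],
])

```text
clock: 6.5
tcp_pos: [0.5484, -0.1462, 0.1086]
eef_rot: [0.988, 0.157, -0.0, 0.001]
force: [1.9, -3.1, 1.1]
gripper_width: 0.402
```

```bash
python3 -c "
from h import *
plan([.549,-.146,.109],85)"
```

```text
shift mm [ 0.6 -0.  -0.4] turn [ 4.000e-02  6.000e-02 -6.689e+01] clk 6.5 q [ 0.19  0.64  0.03  1.84 -0.03  0.66 -1.02] F [ 1.9 -3.1  1.1] M [-0.86 -0.36  0.58] w 37.8 tcp [ 0.5484 -0.1462  0.1086]
```

Request:
arm_command([
  [20,0,0,0,0,0,2],
  [20,0,0,0,0,0,4],
  [20,0,0,0,0,0,4],
])

```text
clock: 6.88
tcp_pos: [0.547, -0.1464, 0.1086]
eef_rot: [0.993, 0.122, -0.001, 0.0]
force: [-3.0, -4.0, 3.9]
gripper_width: 0.4
```

```bash
python3 -c "
from h import *
plan([.549,-.146,.109],85)"
```

```text
shift mm [ 2.   0.1 -0.4] turn [ -0.08   0.13 -71.03] clk 6.875 q [ 0.18  0.64  0.05  1.85 -0.05  0.66 -1.07] F [-3.  -4.   3.9] M [-1.19  0.6   0.4 ] w 37.6 tcp [ 0.547  -0.1464  0.1086]
```

Request:
arm_command([
  [60,0,0,0,0,0,0],
  [60,0,0,0,0,0,0],
  [60,0,0,0,0,0,0],
  [60,0,0,0,0,0,-10],
  [60,0,0,0,0,0,-20],
  [60,0,0,0,0,0,-20],
])

```text
clock: 7.62
tcp_pos: [0.5485, -0.1452, 0.1084]
eef_rot: [0.956, 0.292, 0.0, -0.001]
force: [0.1, 0.2, -0.2]
gripper_width: 0.64
```

```bash
python3 look.py c1 side 225 110 100 75 8
python3 -c "
from h import *
plan([.549,-.146,.109],85)"
```

```text
shift mm [ 0.1  0.9 -0.6] turn [-3.000e-02 -4.000e-02 -5.114e+01] clk 7.675 q [ 0.24  0.64 -0.05  1.84  0.05  0.66 -0.82] F [ 0.2 -0.2  0.4] M [-0.06  0.05 -0.02] w 60.2 tcp [ 0.5485 -0.1453  0.1084]
```

View pics/c1.png

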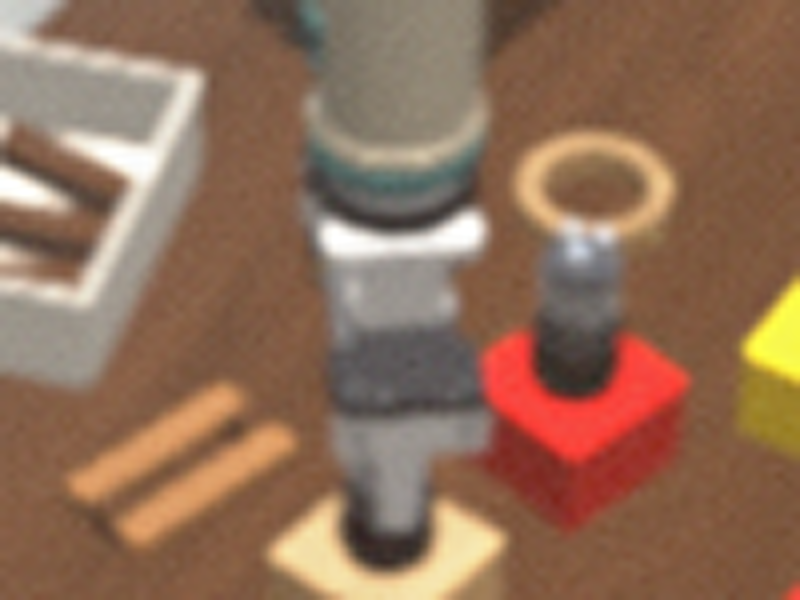

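The gripper hides the chuck here. I'll regrip and try the sleeve again to see if it's at its stop.

Request:
arm_command([
  [30,0,0,0,0,0,0],
  [20,0,0,0,0,0,0],
  [20,0,0,0,0,0,0],
  [20,0,0,0,0,0,0],
  [20,0,0,0,0,0,2],
  [20,0,0,0,0,0,4],
  [20,0,0,0,0,0,6],
], grip_force=45)

```text
clock: 8.55
tcp_pos: [0.5491, -0.1461, 0.1085]
eef_rot: [0.97, 0.241, 0.0, 0.001]
force: [4.1, -3.7, -4.2]
gripper_width: 0.398
```

```bash
python3 -c "
from h import *
plan([.549,-.146,.109],85)"
```

```text
shift mm [-0.  -0.2 -0.5] turn [  0.09   0.   -57.07] clk 8.55 q [ 0.22  0.64 -0.02  1.84  0.02  0.66 -0.89] F [ 4.1 -3.7 -4.2] M [-0.81 -0.7   0.29] w 37.4 tcp [ 0.5491 -0.1461  0.1085]
```

Request:
arm_command([
  [20,0,0,0,0,0,2],
  [20,0,0,0,0,0,4],
])

```text
clock: 8.8
tcp_pos: [0.5492, -0.146, 0.1086]
eef_rot: [0.978, 0.208, 0.001, 0.001]
force: [5.8, -3.4, -5.0]
gripper_width: 0.398
```

```bash
python3 -c "
from h import *
plan([.549,-.146,.109],85)"
```

```text
shift mm [-0.2 -0.1 -0.4] turn [ 1.100e-01  1.000e-02 -6.095e+01] clk 8.8 q [ 0.21  0.64  0.    1.84  0.    0.66 -0.94] F [ 5.8 -3.4 -5. ] M [-0.3  -1.57  0.97] w 37.4 tcp [ 0.5492 -0.146   0.1086]
```

The moment is 0.97 N m, far above the tightening friction, so the sleeve is on its stop. I'll release, lift clear, and move towards the lid.

Request:
arm_command([
  [70,0,0,0,0,0,4],
  [70,0,0,0,0,0,4],
  [70,0,0,0,0,0,4],
  [70,0,0,-30,0,0,4],
  [70,0,0,-80,0,0,4],
  [70,0,0,-130,0,0,4],
  [70,0,0,-160,0,0,4],
  [70,0,0,-160,0,0,4],
])

```text
clock: 9.8
tcp_pos: [0.5497, -0.1456, 0.2708]
eef_rot: [0.985, 0.174, 0.002, 0.001]
force: [-0.0, -0.1, -0.0]
gripper_width: 0.747
```

```bash
python3 -c "
from h import *
plan([.437,.187,.2],84.3)"
```

```text
shift mm [   8.  -351.3   70.1] turn [  0.25  -0.14 -64.22] clk 9.8 q [ 0.19  0.44  0.03  1.67 -0.02  1.03 -1.  ] F [-0.  -0.1 -0. ] M [0.   0.04 0.01] w 70.2 tcp [ 0.5497 -0.1456  0.2708]
```

Request:
arm_command([
  [50,0,-35,0,0,0,-8],
  [50,1,-75,0,0,0,-16],
  [50,2,-115,0,0,0,-24],
  [50,3,-155,0,0,0,-32],
  [50,4,-195,0,0,0,-40],
  [50,5,-235,0,0,0,-48],
  [50,6,-275,15,0,0,-56],
  [50,7,-315,30,0,0,-64],
  [50,8,-340,50,0,0,-64],
  [50,8,-351,60,0,0,-64],
  [50,8,-351,60,0,0,-64],
])

```text
clock: 11.18
tcp_pos: [0.4347, 0.1865, 0.2073]
eef_rot: [0.742, 0.67, -0.001, -0.0]
force: [-0.7, -0.4, -0.5]
gripper_width: 0.533
```

```bash
python3 look.py d1 side 180 140 130 100 6;python3 look.py d2 top 260 155 80 60 10;python3 look.py d3 top 120 140 140 105 5
python3 -c "
from h import *
plan([.437,.187,.077],84.3)"
```

```text
shift mm [  1.3   0.4 131.8] turn [ 0.04  0.02 -0.35] clk 11.325 q [-0.23  0.39 -0.32  1.98  0.17  0.8  -0.75] F [0.3 0.1 0.3] M [ 0.01 -0.07 -0.05] w 50.1 tcp [0.4364 0.1858 0.2088]
```

View pics/d1.png

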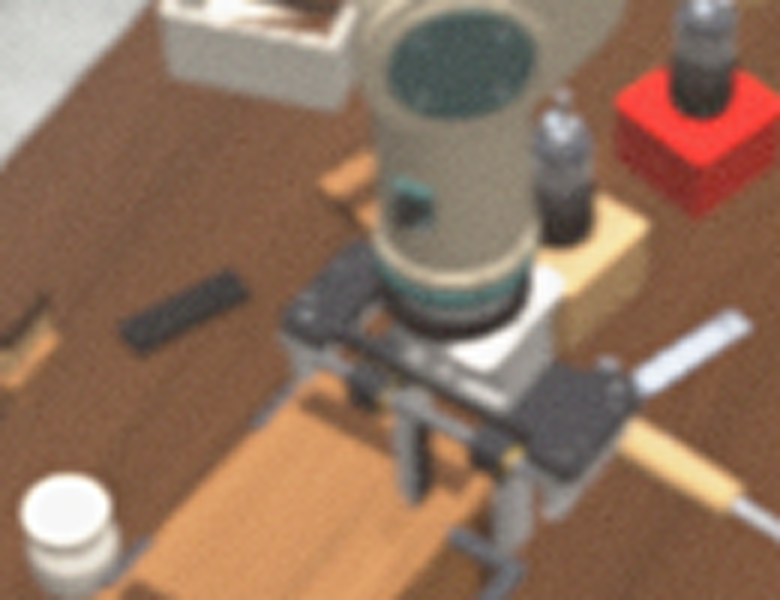

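View pics/d2.png

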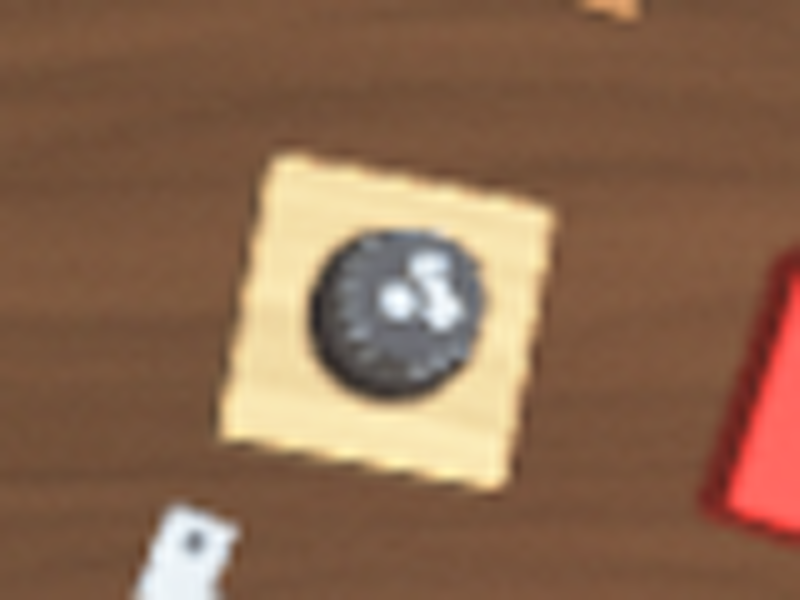

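View pics/d3.png

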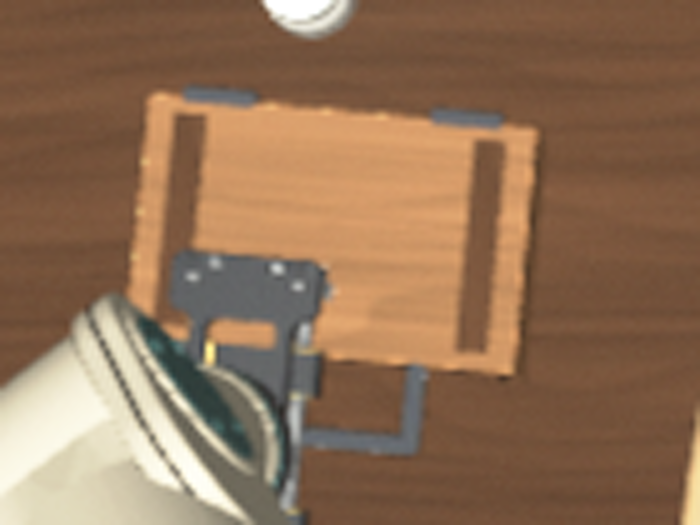

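The jaws have closed round the bit (d2, around (430,290)) and the stand hasn't moved. The gripper is square over the bow, so I'm lowering onto the bar.

Request:
arm_command([
  [42,1,0,25,0,0,0],
  [42,1,0,50,0,0,0],
  [42,1,0,75,0,0,0],
  [42,1,0,100,0,0,0],
  [42,1,0,120,0,0,0],
  [42,1,0,131,0,0,0],
  [42,1,0,131,0,0,0],
  [42,1,0,131,0,0,0],
])

```text
clock: 12.32
tcp_pos: [0.4365, 0.188, 0.0782]
eef_rot: [0.743, 0.669, 0.001, 0.0]
force: [0.7, 0.4, 0.1]
gripper_width: 0.446
```

```bash
python3 look.py e1 side 190 190 100 75 8
python3 -c "
from h import *
plan([.437,.187,.077],84.3)"
```

```text
shift mm [-1.   0.6  1.3] turn [ 0.09 -0.05 -0.26] clk 12.375 q [-0.31  0.6  -0.22  2.11  0.29  0.46 -0.86] F [-0.4 -0.6  0.7] M [-0.05 -0.07 -0.04] w 42.0 tcp [0.4365 0.1881 0.0783]
```

View pics/e1.png

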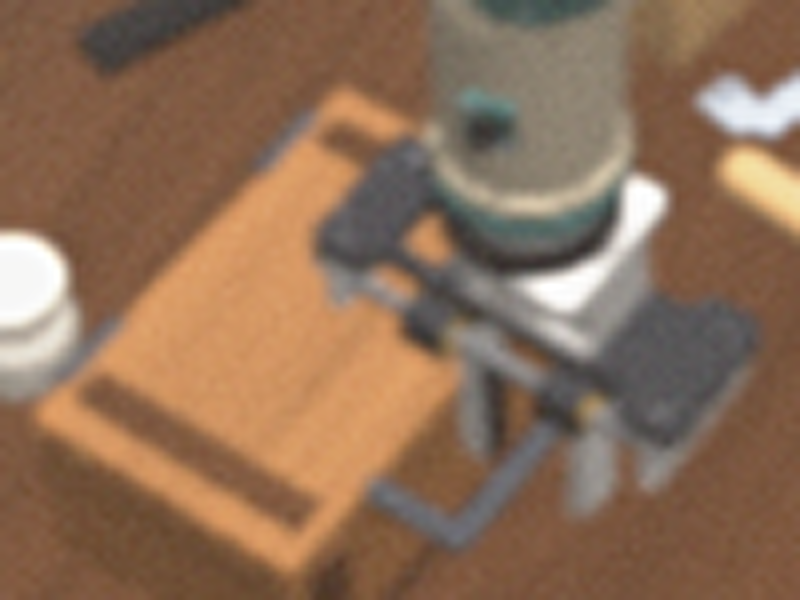

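The fingers straddle the bar, one inside the bow and one outside. Closing lightly.

Request:
arm_command([
  [25,0,0,0.5,0,0,0],
  [8,0,0,0.5,0,0,0],
  [0,0,0,0.5,0,0,0],
  [0,0,0,0.5,0,0,0],
  [0,0,0,0.5,0,0,0],
], grip_force=9)

```text
clock: 13.0
tcp_pos: [0.4384, 0.1878, 0.0774]
eef_rot: [0.743, 0.669, 0.002, 0.001]
force: [4.3, -1.2, -1.3]
gripper_width: 0.124
```

```bash
python3 -c "
from h import *
plan([.437,.187,.077],84.3)"
```

```text
shift mm [-0.9 -1.3  0.4] turn [ 0.23 -0.07 -0.31] clk 13.0 q [-0.31  0.6  -0.22  2.11  0.29  0.46 -0.86] F [ 4.3 -1.2 -1.3] M [-0.42 -1.22 -0.02] w 11.6 tcp [0.4384 0.1878 0.0774]
```

Request:
arm_command([
  [0,0,0.5,-13,0,0,0],
  [0,0,2,-26,0,0,0],
  [0,0,4,-38.5,0,0,0],
  [0,0,7,-51,0,0,0],
  [0,0,11,-63,0,0,0],
  [0,0,16,-75,0,0,0],
  [0,0,21.5,-87,0,0,0],
  [0,0,28,-98,0,0,0],
  [0,0,35,-109,0,0,0],
  [0,0,43,-119,0,0,0],
  [0,0,52,-128.5,0,0,0],
  [0,0,56,-133,0,0,0],
], grip_force=9)

```text
clock: 14.5
tcp_pos: [0.4961, 0.1815, 0.2099]
eef_rot: [0.743, 0.669, 0.003, 0.002]
force: [11.0, -0.9, -13.2]
gripper_width: 0.123
```

```bash
python3 look.py f1 side 190 160 100 75 8
python3 -c "
from h import *
plan([.621,.169,.262],84.3)"
```

```text
shift mm [  0.8 125.6 -50.8] turn [ 0.44 -0.12 -0.34] clk 14.55 q [-0.19  0.46 -0.31  1.85  0.18  0.85 -0.7 ] F [ 10.6  -0.8 -11.6] M [-0.1  -2.37 -0.02] w 11.7 tcp [0.4964 0.1815 0.2102]
```

View pics/f1.png

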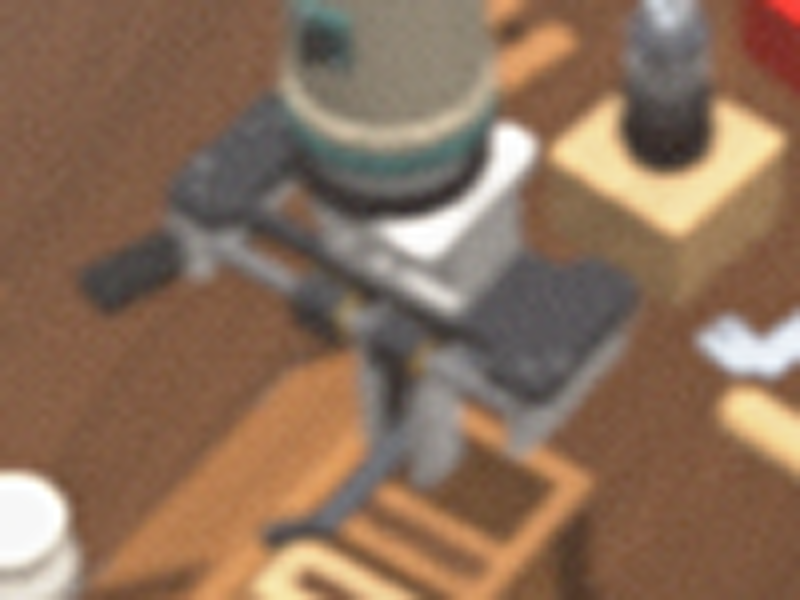

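The bar is held and the lid is at roughly 46°. There's about 15 N of radial pull, so I'll tighten the arc by 2 mm and stop just short of vertical.

Request:
arm_command([
  [0,0,13,-7,0,0,0],
  [0,0,23,-15,0,0,0],
  [0,0,33.5,-22,0,0,0],
  [0,0,44.5,-28.5,0,0,0],
  [0,0,56,-34,0,0,0],
  [0,0,68,-39,0,0,0],
  [0,0,80,-43,0,0,0],
  [0,0,92,-46,0,0,0],
  [0,0,104,-48,0,0,0],
  [0,0,113,-49,0,0,0],
  [0,0,120,-50,0,0,0],
  [0,0,120,-50,0,0,0],
])

```text
clock: 16.05
tcp_pos: [0.6112, 0.1696, 0.2597]
eef_rot: [0.743, 0.669, -0.0, -0.0]
force: [-0.6, -1.1, -1.7]
gripper_width: 0.123
```

```bash
python3 look.py g1 side 180 130 130 100 6;python3 look.py g2 top 120 130 140 105 5
python3 -c "
from h import *
plan([.621,.169,.262],84.3)"
```

```text
shift mm [ 0.4 10.5 -2.4] turn [-0.03  0.02 -0.23] clk 16.15 q [-0.13  0.57 -0.3   1.49  0.18  1.11 -0.58] F [-0.6 -1.4 -1.5] M [-0.34 -0.04 -0.05] w 11.6 tcp [0.6105 0.1697 0.2596]
```

View pics/g1.png

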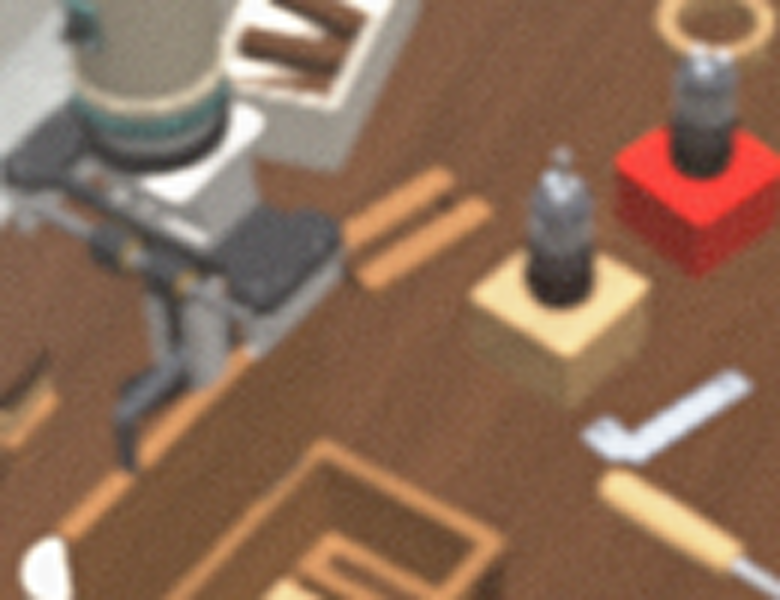

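View pics/g2.png

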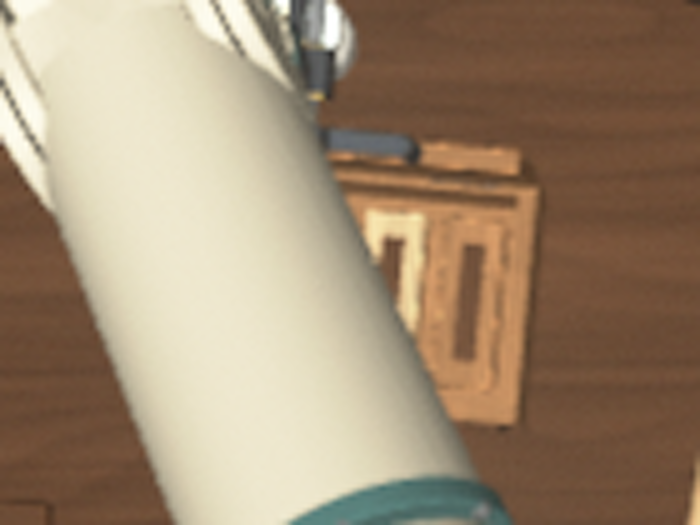

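Request:
arm_command([
  [0,0,2.5,0,0,0,0],
  [0,0,5,0,0,0,0],
  [0,0,7.5,0,0,0,0],
  [0,0,9.5,0,0,0,0],
  [0,0,11,0,0,0,0],
  [0,0,11,0,0,0,0],
  [0,0,11,0,0,0,0],
  [0,0,11,0,0,0,0],
  [0,0,11,0,0,0,0],
  [0,0,11,0,0,0,0],
])

```text
clock: 17.4
tcp_pos: [0.6218, 0.1686, 0.2602]
eef_rot: [0.743, 0.67, 0.0, 0.0]
force: [-0.8, -1.6, 1.7]
gripper_width: 0.121
```

```bash
python3 look.py h1 side 180 170 80 60 10;python3 look.py h2 top 180 140 80 60 10
python3 -c "
from h import *
plan([.621,.169,.262],84.3)
a=np.radians(-5.7);d=np.array([np.sin(-a),np.cos(-a),0])
for nm,c,o in(('S',S,(180,170)),('T',T,(180,140))):
  for th in (80,85,90,95):
    t=np.radians(th);u=np.array([-np.cos(a)*np.cos(t),-np.sin(a)*np.cos(t),np.sin(t)]);H=np.array([.6213,.169,.096])
    # bar right/left ends (outer), lid-edge corners mid-plane
    P=[H+.185*u+d*s*.055 for s in(-1,1)]+[H+.14*u+d*s*.11 for s in(-1,1)]
    print(nm,th,((proj(c,P)-o+.5)*10-.5).round(0).tolist())
"
```

```text
shift mm [ 0.4 -0.9 -1.8] turn [ 0.02 -0.   -0.25] clk 17.5 q [-0.13  0.58 -0.3   1.46  0.18  1.13 -0.57] F [-0.7 -1.7  2.3] M [-0.51  0.17 -0.03] w 11.4 tcp [0.6219 0.1685 0.2602]
S 80 [[473.0, 114.0], [261.0, 329.0], [561.0, 92.0], [147.0, 520.0]]
S 85 [[434.0, 89.0], [221.0, 303.0], [532.0, 75.0], [117.0, 499.0]]
S 90 [[395.0, 68.0], [181.0, 280.0], [504.0, 59.0], [87.0, 481.0]]
S 95 [[356.0, 49.0], [142.0, 260.0], [476.0, 46.0], [58.0, 465.0]]
T 80 [[197.0, 274.0], [-253.0, 236.0], [438.0, 282.0], [-429.0, 210.0]]
T 85 [[202.0, 208.0], [-249.0, 170.0], [441.0, 234.0], [-426.0, 161.0]]
T 90 [[208.0, 142.0], [-243.0, 104.0], [446.0, 186.0], [-421.0, 113.0]]
T 95 [[214.0, 77.0], [-236.0, 39.0], [450.0, 138.0], [-416.0, 66.0]]
```

View pics/h1.png

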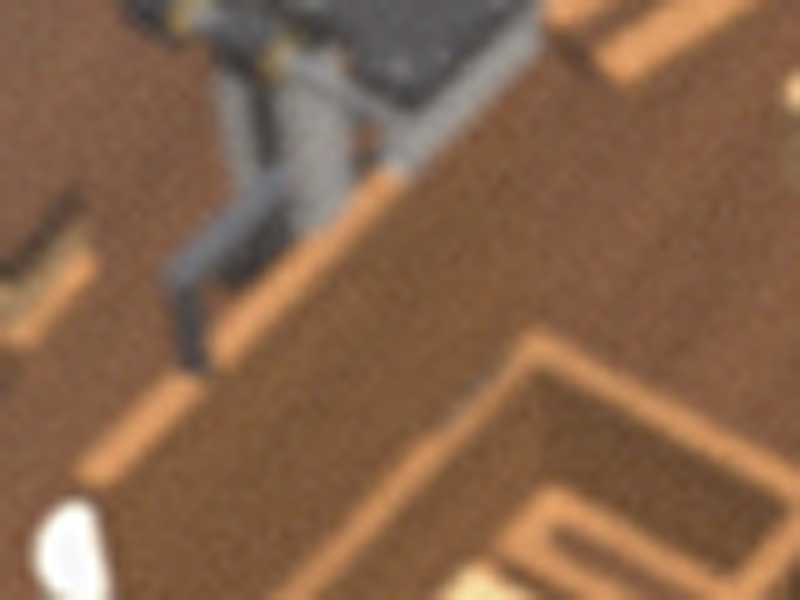

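View pics/h2.png

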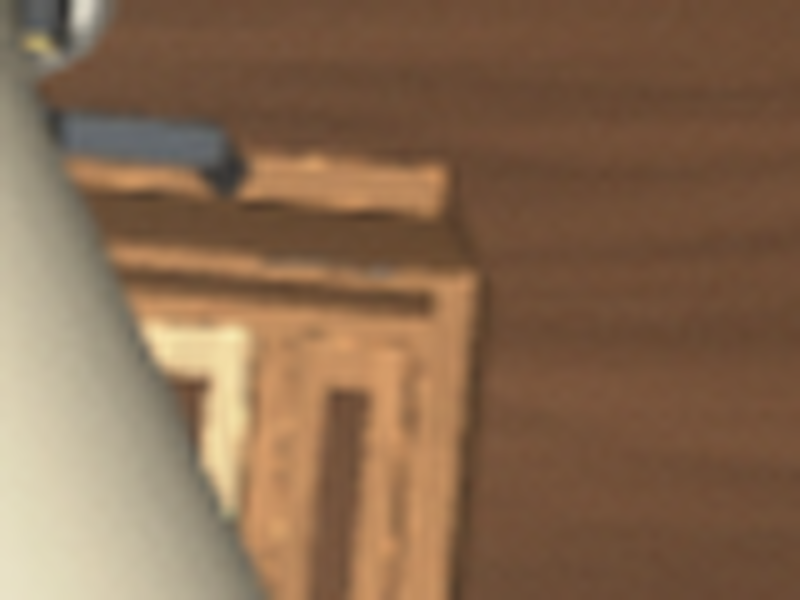

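Both views match the 90° prediction within about 1°: side bar end seen at (178,280) against (181,280) predicted, top lid corner at (446,188) against (446,186). I'll hold a little longer and take a last look at the chuck.

Request:
arm_command([
  [0,0,0,0,0,0,0],
  [0,0,0,0,0,0,0],
  [0,0,0,0,0,0,0],
  [0,0,0,0,0,0,0],
  [0,0,0,0,0,0,0],
  [0,0,0,0,0,0,0],
  [0,0,0,0,0,0,0],
  [0,0,0,0,0,0,0],
])

```text
clock: 18.5
tcp_pos: [0.6219, 0.1685, 0.2601]
eef_rot: [0.743, 0.67, 0.0, 0.0]
force: [0.0, -3.5, 3.8]
gripper_width: 0.123
```

```bash
python3 look.py i1 top 112 50 320 240 2; python3 look.py i2 side 245 145 60 45 12
python3 -c "
from h import *
plan([.621,.169,.262],84.3)"
```

```text
shift mm [ 0.4 -0.9 -1.9] turn [ 0.02 -0.   -0.24] clk 18.6 q [-0.13  0.58 -0.3   1.46  0.18  1.13 -0.57] F [-1.5 -2.8  4.1] M [-0.59  0.09 -0.  ] w 11.4 tcp [0.6219 0.1685 0.2601]
```

View pics/i1.png

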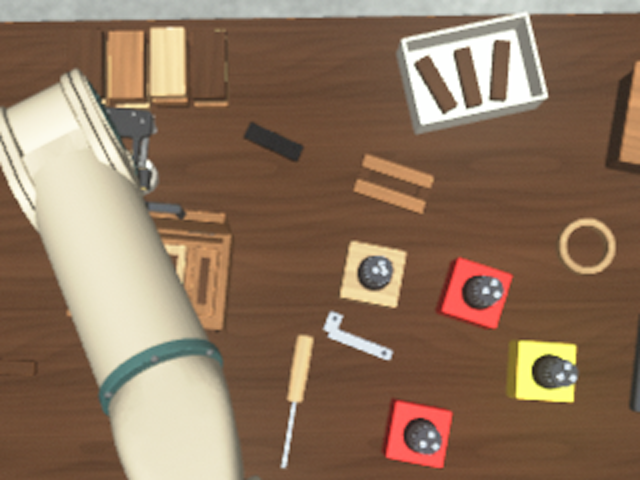

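View pics/i2.png

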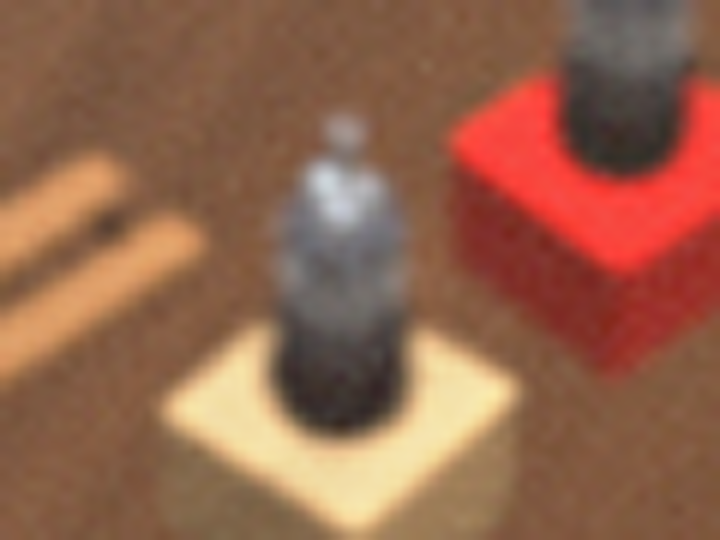

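The jaws are closed, the bit is upright, the bystanders are where they were, and the lid is vertical and still. Handing in.

```bash
python3 -c "
from workcell import ctrl
print(ctrl.hand_in())"
```

```text
the job is handed in; nothing more can be done
None
```

The chuck is tight on the bit, and the lid is standing straight up over its hinge with the fingers still on the handle bar. I handed the job in at about 18.6 s of the 59 s allowed; no verdict was reported.

- **Chuck:** I turned the sleeve clockwise about 71°, until it slipped in the fingers, then regripped and turned again. The moment climbed to 0.97 N m, well above the 0.3 N m tightening friction, so I take it to be on its firm stop. The last pictures show the jaws closed in round an upright bit. The force of each jaw on the bit could not be measured.
- **Lid:** I swung it up on a light 9 N grip. The pull along the arc rose to about 15 N half-way, so I tightened the arc by 2 mm, and it fell to a few newtons. At the end the bar was within 1 mm of my estimate of the hinge line. Both cameras agreed with 90° to within about 1°, and the arm did not move over the last second. The finger opening of 11.5 mm matches the 12 mm bar.
- **Other things on the bench:** the mould frame, lid stay, screwdriver, tape roll, ink blank and the red and yellow look-alikes look unmoved in the last picture. The screw jar was partly hidden by the arm and the knife was not checked, but the arm did not touch either.

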